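# Mark the red bottle's place: coding ring and label holder

### The arm

A 6-joint arm with a two-finger parallel gripper is mounted at the origin on a cart in front of the work surface, level with it; the furniture and walls round the work are solid. World frame = base frame: x ahead of the robot, y to its left, z up, the work surface at z = 0. Lengths are in m, angles in rad, forces in N, time in s.
With the tool pointing down it reaches from about 0.425 to 0.95 m from the base axis. Payload 3.5 kg.
Tool frame: the origin (TCP) lies midway between the tips of the shut fingers; the grasp point (between the pads) lies 19 mm behind it (ctrl.pinch_z is the distance from the TCP to the grasp point, in m); z points along the fingers, y is the line along which they close (so a half turn about z gives the same grasp; the last joint's range is limited). The gripper opens to 85 mm and grips with 20 to 120 N. Pads are 22 mm wide; open, the fingers measure 114 mm over their backs; the gripper's body (76 mm by 85 mm) begins 54 mm behind the grasp point. The pads swing forward as they close: fully open they stand 13 mm farther back than shut.
Start: joints at [1.141, 0.286, 1.577, -0, 1.279, -0.15], TCP at [0.186, 0.649, 0.231] pointing down, gripper open.
Joint ranges: [-2.77, 2.77], [-0.9, 2.22], [0.21, 2.48], [-1.53, 4.67], [0.24, 2.81], [-2.84, 2.84]. Speed limits (rad/s): [2.79, 2.79, 3.14, 3.14, 3.14, 3.14].

### API

Orientations are given as a unit quaternion [x, y, z, w].
In Python, from plant import get_state, viewer, sign_off, ctrl gives the robot as it stands. The module is installed in compiled form; this text tells all that it offers.
- The arm moves only by the shell command python3 -m handwheel 'ROWS' [FORCE]. ROWS is JSON, a list that holds one entry, the list of rows, each a list of 5 numbers: the finger opening in m, from 0 to 0.0854, then the shift along the tool's x, y, z in m, then the turn about the tool's z in degrees. In form: [[[claw, x, y, z, spin], ...]]. A call has 1 to 12 rows; each row shifts and turns the commanded pose from where the row before left it, along the tool's axes as they then stand; what a row does not reach is not made up. A row lasts 1/12 s, in which the tool goes at most 41.7 mm and 7.16 degrees, less where a joint would pass 70% of its speed; a pose out of reach is approached as far as the arm can. A call is refused whole if a number of a shift passes 0.0417 or a number of a turn 7.16, either way. A call with a gripper value outside its range is refused whole. The fingers move at their own pace and stop on an object; FORCE is the grip in N (left out, the last holds). Time passes only in rows, so rows that do not move let the fingers close. It gives the time, the measured TCP pose, the force, the opening and the grip force at its end, in the units of the state.
- get_state(): the state, without advancing time (a new reading comes with each control period).
- viewer.read_camera(name): name is "scene" or "top" or "wrist"; returns the picture (400x640x3 uint8, blue, green, red); there is no depth.
- viewer.camera_params(name): a dict with "fov_y" (degrees; the focal length in pixels is half the picture's height over the tangent of half this angle, whatever the lens; pixels are square), "cx", "cy" (the principal point, pixels), "k1" (the pictures are not rectified: a ray, as slopes to the right and down, at radius r is drawn at 1 + k1 r^2 times it, then the intrinsics apply), "xyz" and "attitude" of the camera in the world; the wrist camera has in their place "hand_eye" (4x4, takes a point from camera to tool coordinates, whose origin is the TCP and whose axes are the flange's). Camera axes: x right, y up, looking along -z (the intrinsics and any distortion apply to the point x, -y, -z); pixel columns grow to the right and rows downward; lengths in m; the calibration is good to about 2 mm. A picture is of the moment at which its call begins: read the wrist's pose just before it. camera_params takes no time and is no camera call.
- sign_off(): hands the job in; it is judged then, once.
Trained networks look in the newest picture that a camera, given by its name, has taken for a name from the list of things; names that differ only in an ending like _2 or _b are one class to them, and where a whole thing is asked for, a point or a joint stands for the part that bears it (a point fixed in the world has none). Each returns a list of dicts, best first, with "confidence" (0 to 1); they miss things now and then, are a little off and sometimes report something else, mostly with a low value. They report only what shows in the picture. A call takes as long as a camera call. They do not tell look-alikes from the thing itself.
- viewer.look_for(camera, name): "extent" ([left, top, width, height] as shares, 0 to 1, of the picture: columns of its width, rows of its height, round what is visible of it).
- viewer.outline_of(camera, name): "mask" (400x640 bool, what is visible of it) and "extent" ([left, top, width, height] as shares, 0 to 1, of the picture: columns of its width, rows of its height, round what is visible of it).
- viewer.pinpoint(camera, name): "xy" ([column, row] as shares, 0 to 1, of the picture: columns of its width, rows of its height: a listed point, or the origin of a listed thing).
The state is a dict: "time": time; "qpos": joint angles; "dq": joint speeds; "joint_efforts": joint torques, N m; "eef_pos": TCP position; "tcp_rot": TCP orientation; "contact_force": force on the tool from outside, world axes, zero at the start; "wrist_torque": the same for the moment, N m; "opening": opening from 0.0 (shut) to 1.0 (fully open); "finger_force": force on a finger pad.
Only numpy, scipy, OpenCV 4.12 (cv2) and the standard library are available. Lean on these libraries where they do the work, as an engineer would, in place of code of your own. Each camera call takes 0.05 s, during which the arm holds its last target. There are 200 camera calls.

### The job

Mark the place of the red-capped bottle in the bottle stand. First slip the red coding ring over the bottle's cap so that it rests on the shoulder, and let go of it; then take the red label holder out of its white dock and push it straight down behind the stand's front lip, against the spring strip, until it is fully home, firmly but without forcing it. Finish while still gripping the holder and keeping it pressed home, so that a colleague can fasten it; leave the blue ring and the blue holder where they are.

Things in the scene. Friction and masses are not known exactly. Their poses are not given: they have to be found in the camera images.
- red_ring: Loose red plastic ring lying flat on the desk: outer diameter 44 mm, hole 26 mm, 14 mm high, 25 g. Origin at its centre (half-way up), z along its axis.
- blue_ring: Ring of the same shape in blue; not to be used. Origin at its centre.
- bottle_top (a point): Centre of the top of the bottle's red cap (22 mm wide, 16 mm high; below it a neck and a cone-shaped shoulder widening to the 34 mm body). The bottle is fixed upright in the stand, its top 96 mm above the desk. The ring passes over the cap and comes to rest on the shoulder with its centre about 16 mm below this point. Axes as the stand's.
- red_holder: Loose upright label holder, 40 g: clear plate 5 mm thick (x), 46 mm wide (y), topped by a red grip rail 10 mm thick (x), 46 mm wide (y), 18 mm high; 54 mm high in all. Origin at the rail's centre, 45 mm above the plate's underside; z up, label side -x (either way round will do). Stands in one of the dock's slots.
- blue_holder: Same holder with a blue rail, in the other slot of the dock, 74 mm beside the red one along y; not to be used. Origin at the centre of the rail.
- dock: White block fixed to the desk, 40 mm (x) by 150 mm (y), 24 mm high, with two slots along y, their middles 37 mm either side of its own. A holder is sunk 16 mm in its slot with 0.75 mm play all round, rail centre 53 mm above the desk; draw it straight up 20 mm to free it. Origin at the centre of its underside.
- stand: Black bottle stand fixed to the desk, 140 mm (x) by 110 mm (y). Origin at the centre of its underside, x to its back, y to its left, z up. The bottle stands 35 mm behind the origin; the label slot runs along its front edge, 50 mm before the origin. Slot lip and back wall flare out at the top, to 35 mm above the desk.
- slot_floor (a point): Middle of the label slot's floor, 12 mm above the desk; stand's axes. Slot 8 mm wide (x), 52 mm long (y), between aluminium front lip and black back wall, straight for 16 mm, flared above to 14 mm wide at 22 mm up. A spring strip, 20 mm long, stands 6 mm up from the floor: 2 N to start, 5 N when flush. Home: holder's underside on the rigid floor, its origin 45 mm above this point, x along x.
- spring_bar (a joint): How far the spring strip is pressed down, m: 0 = up, 0.006 = flush with the floor (holder home). It springs back when the push ends.
Not all that is in view belongs to the job. Leave any green look-alike of the red_holder alone. There is more than one size of the stand; the job needs the larger.

How it is judged:
By the outcome, as a careful person would: the job done as asked, in the order asked, and still so for the second after the job is handed in, while the arm keeps its last pose, push and grip.
It also fails if it takes over 51 s, if anything falls off the work surface, if the arm or the gripper's body presses on something with over 40 N, if the wrist force passes 120 N, or if a joint passes its speed limit or range.

## Working session

There is one attempt and no reset: what is moved stays moved. The work goes in short steps, Python scripts to look and compute and a shell command to move; the robot and the scene stay as the last step left them, time stands still between calls to the robot, and variables do not carry over. Pictures are saved under pics/ and viewed, at most 10 in all, crops included, and the job is handed in when it is done.

```bash
mkdir -p pics
python3 - <<'E'
from plant import get_state, viewer, ctrl
import cv2,numpy as np
s=get_state();print(s, ctrl.pinch_z)
for c in ["scene","top"]:
    cv2.imwrite(f"pics/{c}0.png",viewer.read_camera(c)); print(c,viewer.camera_params(c))
    for n in ["red_ring","blue_ring","bottle_top","red_holder","blue_holder","dock","stand","slot_floor"]:
        print(n,[(np.round(np.array(d["xy"])*[640,400],1).tolist(),round(d["confidence"],2)) for d in viewer.pinpoint(c,n)][:4])
print(viewer.camera_params("wrist"))
print(get_state()["time"])
E
```

```text
{'time': 0.0, 'qpos': array([ 1.14100171e+00,  2.87173874e-01,  1.57816529e+00,  1.06831688e-05,
        1.27860697e+00, -1.50016436e-01]), 'dq': array([-0.00078968,  0.00019878,  0.00046476,  0.00121018, -0.00013841,
       -0.00276027]), 'joint_efforts': array([-8.72887795e-04, -4.05965173e+01, -2.92633617e+01, -1.57596915e-04,
        5.78799751e-03,  1.88089501e-05]), 'eef_pos': array([0.18610059, 0.64815897, 0.22994805]), 'tcp_rot': array([ 1.39434721e-01,  9.90230566e-01, -1.12617702e-03, -3.41285793e-04]), 'contact_force': array([ 0.14121591, -0.03978105, -0.85558335]), 'wrist_torque': array([ 0.00531334,  0.00333843, -0.0494557 ]), 'finger_force': 0.0, 'opening': 1.0005098902363738} 0.0187
scene {'fov_y': 55.5581132367275, 'cx': 314.94826532423895, 'cy': 197.79821251888225, 'k1': -0.03484154371454592, 'xyz': array([ 0.02678197, -0.30650809,  0.68233127]), 'attitude': array([ 0.32444898, -0.19072072, -0.46953669,  0.79868252])}
red_ring [([240.6, 162.1], 0.44)]
blue_ring [([216.9, 199.5], 0.56)]
bottle_top [([290.5, 169.7], 0.78), ([368.7, 180.6], 0.62), ([266.6, 210.4], 0.19)
[... 638 characters left out ...]
older [([413.7, 167.9], 0.57), ([398.7, 199.6], 0.43)]
blue_holder [([434.5, 194.5], 0.7)]
dock [([408.8, 204.1], 0.7), ([285.4, 204.6], 0.45)]
stand [([283.3, 201.6], 0.9), ([353.4, 170.7], 0.69)]
slot_floor [([273.7, 222.9], 0.89)]
{'fov_y': 64.59313730646063, 'cx': 320.94609971512676, 'cy': 195.3359986443927, 'k1': -0.028881997992283828, 'hand_eye': array([[-2.22432310e-04,  9.48712898e-01,  3.16138873e-01,
         8.16014156e-02],
       [ 9.99999938e-01,  2.97107358e-04, -1.88010054e-04,
        -2.70344112e-04],
       [-2.72294749e-04,  3.16138812e-01, -9.48712906e-01,
        -1.42791334e-01],
       [ 0.00000000e+00,  0.00000000e+00,  0.00000000e+00,
         1.00000000e+00]])}
0.9
```

Run:
```python
import cv2
a=cv2.imread("pics/scene0.png")[110:310,170:490];b=cv2.imread("pics/top0.png")[110:260,170:490]
cv2.imwrite("pics/s1.png",cv2.resize(a,None,fx=2.5,fy=2.5,interpolation=2));cv2.imwrite("pics/t1.png",cv2.resize(b,None,fx=2.5,fy=2.5,interpolation=2))
```

```text
(no output)
```

View pics/s1.png

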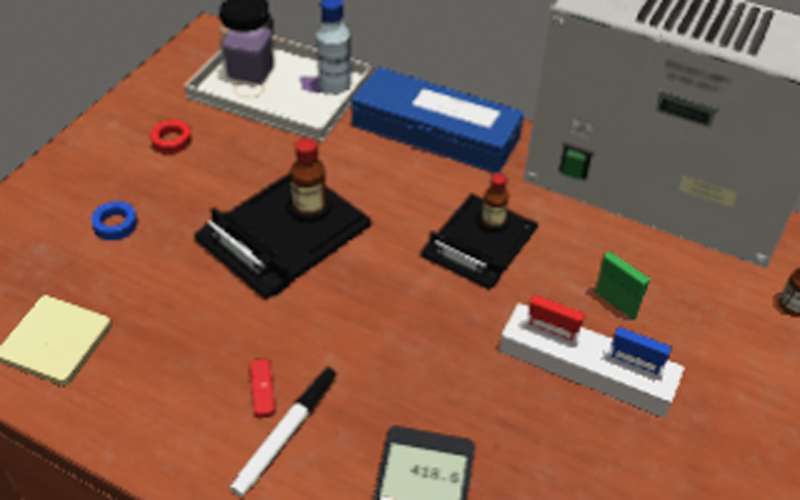

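View pics/t1.png

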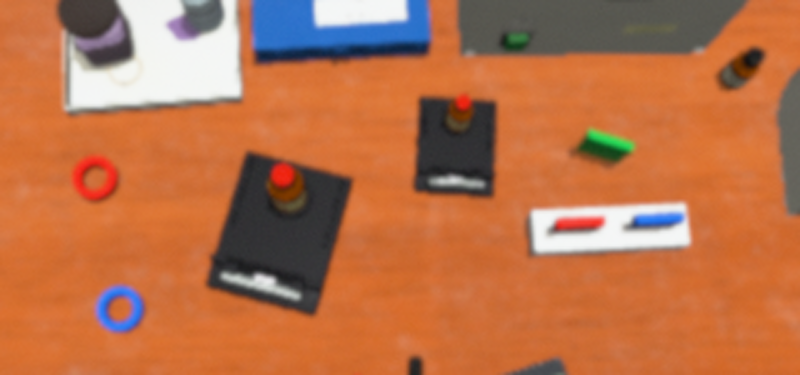

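The scene picture shows, at image pixels:
- **Rings:** red ring (238,164), blue ring (216,198).
- **Stands:** two. The one at (282,203) is visibly larger than the one at (360,205), so it is the one meant, with its red-capped bottle at (291,170).
- **Red holder:** it stands in the white dock's left slot (393,237). The green card at (419,224) is the look-alike, and the red stick at (275,265) is not upright, so both stay untouched.

Next I triangulate.

```bash
cat > h.py <<'E'
import numpy as np,cv2
from scipy.spatial.transform import Rotation as R
from scipy.optimize import least_squares
from plant import get_state, viewer
def cam(c,s=None):
    p=viewer.camera_params(c); f=200/np.tan(np.radians(p["fov_y"]/2))
    if c=="wrist":
        s=s or get_state(); T=np.eye(4);T[:3,:3]=R.from_quat(s["tcp_rot"]).as_matrix();T[:3,3]=s["eef_pos"]
        T=T@p["hand_eye"]; Rm,t=T[:3,:3],T[:3,3]
    else: Rm,t=R.from_quat(p["attitude"]).as_matrix(),p["xyz"]
    return dict(f=f,cx=p["cx"],cy=p["cy"],k=p["k1"],R=Rm,t=t)
def proj(C,X):
    v=(np.atleast_2d(X)-C["t"])@C["R"]; u=np.c_[v[:,0]/-v[:,2],-v[:,1]/-v[:,2]]
    u=u*(1+C["k"]*(u**2).sum(1,keepdims=True)); return u*C["f"]+[C["cx"],C["cy"]]
def onz(C,px,z):
    K=np.array([[C["f"],0,C["cx"]],[0,C["f"],C["cy"]],[0,0,1.]])
    u=cv2.undistortPoints(np.array([[px]],float),K,np.array([C["k"],0,0,0.]))[0,0]
    d=C["R"]@np.array([u[0],-u[1],-1]); return C["t"]+d*(z-C["t"][2])/d[2]
def tool(dw,s=None):
    s=s or get_state(); return R.from_quat(s["tcp_rot"]).inv().apply(dw)
def pix(d): return np.array(d["xy"])*[640,400]
E
python3 - <<'E'
from h import *
S,T=cam("scene"),cam("top")
P={"ring":((238,164.4),(208,181.2),.007),"bottle":((290.5,169.7),(283.4,179.9),.096),"slot":((262.8,211.9),(273.7,222.9),.012),"stand":((281.7,202.8),(283.3,201.6),0),"rhold":((392.9,237),(400,199.6),.053),"bhold":((427.4,247.1),(434.5,197),.053),"dock":((406.7,255.3),(413.8,201.7),0)}
for n,(a,b,z) in P.items(): print(n,onz(S,a,z).round(4),onz(T,b,z).round(4))
# ring by colour
for c,C in (("scene",S),("top",T)):
    im=cv2.imread(f"pics/{c}0.png").astype(int); m=((im[...,2]>130)&(im[...,1]<60)&(im[...,0]<60)).astype(np.uint8)
    n,l,st,ce=cv2.connectedComponentsWithStats(m)
    for i in range(1,n):
        if st[i,4]>12: print(c,ce[i].round(1),st[i])
s=get_state();print(R.from_quat(s["tcp_rot"]).as_matrix().round(3))
E
```

```text
ring [0.6099 0.2575 0.007 ] [0.6099 0.2609 0.007 ]
bottle [0.5772 0.0649 0.096 ] [0.585  0.0674 0.096 ]
slot [0.4954 0.0963 0.012 ] [0.5019 0.0979 0.012 ]
stand [0.5517 0.0799 0.    ] [0.5558 0.0756 0.    ]
rhold [ 0.541  -0.2081  0.053 ] [ 0.5434 -0.1989  0.053 ]
bhold [ 0.5507 -0.28    0.053 ] [ 0.5478 -0.2805  0.053 ]
dock [ 0.551  -0.2447  0.    ] [ 0.5482 -0.245   0.    ]
scene [237.7 163. ] [230 158  16  11  93]
scene [292.  167.7] [288 165   9   6  37]
scene [369.3 180.8] [367 179   6   4  20]
scene [392.1 233. ] [382 228  21  11  75]
scene [274.3 264.5] [270 254  10  22 159]
top [354.8 151. ] [352 149   7   5  29]
top [207.9 181. ] [200 173  17  17 133]
top [282.7 179.6] [278 175  10  10  80]
top [401.1 199.8] [393 199  16   3  21]
top [317.2 270.5] [309 261  17  20 117]
[[-0.961  0.276  0.   ]
 [ 0.276  0.961  0.   ]
 [-0.     0.    -1.   ]]
```

```bash
python3 -m handwheel '[[[0.06,-0.0343,-0.0171,0.003,0],[0.06,-0.0343,-0.0171,0.003,0],[0.06,-0.0343,-0.0171,0.003,0],[0.06,-0.0343,-0.0171,0.003,0],[0.06,-0.0343,-0.0171,0.003,0],[0.06,-0.0343,-0.0171,0.003,0],[0.06,-0.0343,-0.0171,0.003,0],[0.06,-0.0343,-0.0171,0.003,0],[0.06,-0.0343,-0.0171,0.003,0],[0.06,-0.0343,-0.0171,0.003,0],[0.06,-0.0343,-0.0171,0.003,0],[0.06,-0.0343,-0.0171,0.003,0]]]' 30
python3 -m handwheel '[[[0.06,-0.0343,-0.0171,0.013,0],[0.06,-0.0343,-0.0171,0.013,0],[0.06,-0.0343,-0.0171,0.013,0],[0.06,0,0,0.005,0],[0.06,0,0,0,0]]]'
cat > ring.py <<'E'
from h import *
s=get_state(); im=viewer.read_camera("wrist"); C=cam("wrist",s); import sys; cv2.imwrite(f"pics/{sys.argv[1]}.png",im)
h=cv2.cvtColor(im,cv2.COLOR_BGR2HSV); m=(((h[...,0]<4)|(h[...,0]>174))&(h[...,1]>190)&(h[...,2]>90)).astype(np.uint8)
n,l,st,ce=cv2.connectedComponentsWithStats(m)
for i in range(1,n):
    if st[i,4]>150:
        c=ce[i]; X=onz(C,c,.010); print(c.round(1),st[i],X.round(4),"tool d",tool(X-s["eef_pos"],s).round(4))
print(s["time"],s["eef_pos"].round(4),s["qpos"].round(2))
E
python3 ring.py w1
```

```text
time: 1.9
eef_pos: [0.5265, 0.3364, 0.1955]
tcp_rot: [0.139, 0.99, 0.0, 0.0]
contact_force: [0.3, 0.6, 0.4]
opening: 0.702
finger_force: 0.0
time: 2.32
eef_pos: [0.6102, 0.258, 0.149]
tcp_rot: [0.141, 0.99, -0.001, -0.002]
contact_force: [-0.5, -0.7, -0.6]
opening: 0.706
finger_force: 0.0
[324.  182.6] [ 301  160   46   46 1033] [0.6103 0.2605 0.01  ] tool d [1.00e-04 2.60e-03 1.39e-01]
[ 63.1 253.2] [ 45 237  40  32 768] [ 0.6075 -0.0164  0.01  ] tool d [-0.0746 -0.264   0.1392]
2.3167 [0.6102 0.258  0.149 ] [ 0.25  0.33  1.67  0.    1.14 -1.04]
```

View pics/w1.png

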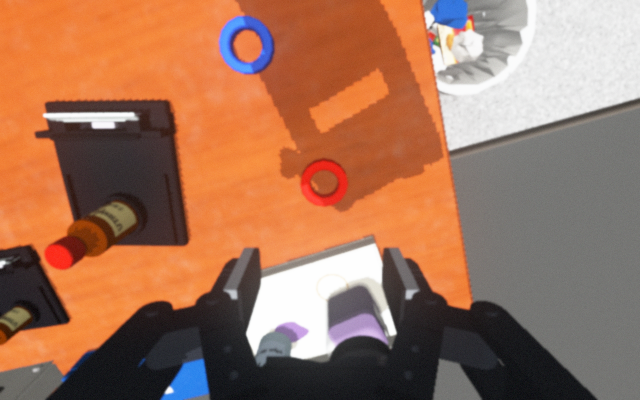

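The wrist picture shows the red ring at (324,183) and the blue ring at (247,45). The larger stand is on the left. The jar and tray lie beyond the fingers and are clear of them.

```bash
python3 -m handwheel '[[[0.06,0,0.0025,0.03,0],[0.06,0,0,0.035,0],[0.06,0,0,0.035,0],[0.06,0,0,0.025,0],[0.06,0,0,0.015,0],[0.06,0,0,0.005,0],[0.06,0,0,0,0],[0.03,0,0,0,0],[0.03,0,0,0,0],[0.03,0,0,0,0],[0.03,0,0,0,0],[0.03,0,0,0,0]]]' 30
python3 ring.py w2
```

```text
time: 3.37
eef_pos: [0.6127, 0.2634, 0.0093]
tcp_rot: [0.14, 0.99, 0.001, 0.002]
contact_force: [-0.6, 1.4, 6.2]
opening: 0.481
finger_force: 30.8
[321.2 257. ] [ 278  214   87   85 4258] [0.6114 0.2636 0.01  ] tool d [ 0.0013 -0.0001 -0.0007]
3.3667 [0.6127 0.2634 0.0093] [ 0.25  0.52  1.72  0.    0.91 -1.04]
```

```bash
python3 -m handwheel '[[[0.03,0,0,-0.03,0],[0.03,0,0,-0.04,0],[0.03,0,0,-0.04,0],[0.03,-0.0106,-0.015,-0.035,0],[0.03,-0.0106,-0.033,-0.01,0],[0.03,-0.0106,-0.038,0,0],[0.03,-0.0106,-0.038,0,0],[0.03,-0.0106,-0.038,0,0],[0.03,-0.0106,-0.028,0,0],[0.03,0,-0.008,0,0],[0.03,0,0,0,0],[0.03,0,0,0,0]]]'
cat > cap.py <<'E'
from h import *; import sys
s=get_state(); im=viewer.read_camera("wrist"); C=cam("wrist",s); cv2.imwrite(f"pics/{sys.argv[1]}.png",im)
h=cv2.cvtColor(im,cv2.COLOR_BGR2HSV); m=(((h[...,0]<4)|(h[...,0]>174))&(h[...,1]>170)&(h[...,2]>70)).astype(np.uint8)
n,l,st,ce=cv2.connectedComponentsWithStats(m)
for i in range(1,n):
    if st[i,4]>150: print(ce[i].round(1),st[i])
for nm in ["bottle_top","red_ring","slot_floor","stand"]: print(nm,[(pix(d).round(1).tolist(),round(d["confidence"],2)) for d in viewer.pinpoint("wrist",nm)][:3])
print(s["time"],s["eef_pos"].round(4),s["opening"],s["finger_force"],s["contact_force"])
E
python3 cap.py w3
```

```text
time: 4.42
eef_pos: [0.617, 0.0548, 0.1615]
tcp_rot: [0.14, 0.99, 0.0, 0.0]
contact_force: [-0.9, -0.0, -0.9]
opening: 0.481
finger_force: 30.5
[327.4 164.7] [313 148  30  32 733]
[ 12.3 195. ] [  0 187  27  18 260]
[321.2 258.4] [ 278  215   86   84 4134]
[169.5 286.8] [161 278  18  18 221]
bottle_top [([165.3, 290.3], 0.95), ([326.1, 164.3], 0.55)]
red_ring [([328.2, 104.3], 0.52)]
slot_floor [([324.1, 45.0], 0.59), ([175.7, 205.8], 0.57)]
stand [([186.8, 228.5], 0.63), ([326.1, 105.0], 0.57)]
4.4167 [0.617  0.0548 0.1615] 0.4808429811687247 30.50706869107671 [-0.86350625 -0.01004962 -0.91837729]
```

View pics/w3.png

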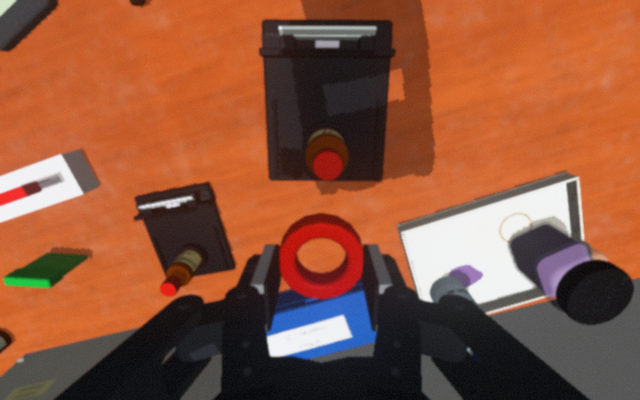

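The picture shows the ring held centrally at (321,258) and the target cap at (328,165). I'll fit the ring and cap models to their silhouettes.

```bash
cat > fit.py <<'E'
from h import *; import sys
def cyl(c,r,h0,h1):
    a=np.linspace(0,2*np.pi,73); k=np.c_[r*np.cos(a),r*np.sin(a)]
    return np.r_[np.c_[k,0*a+h0],np.c_[k,0*a+h1]]+c
def bb(C,P): u=proj(C,P); return np.r_[u.min(0),u.max(0)]
if __name__=="__main__":
    s=get_state(); C=cam("wrist",s); b=lambda l:np.r_[l[0]-.0,l[1]-.0,l[0]+l[2]-1,l[1]+l[3]-1]
    ring=b([278,215,86,84]); cap=b([313,148,30,32])
    r=least_squares(lambda p:bb(C,cyl(p,.022,-.007,.007))-ring,s["eef_pos"])
    q=least_squares(lambda p:bb(C,cyl([p[0],p[1],.096],.011,-.016,0))-cap,s["eef_pos"][:2])
    q3=least_squares(lambda p:bb(C,cyl(p,.011,-.016,0))-cap,[*s["eef_pos"][:2],.096])
    print("ring",r.x.round(4),r.fun.round(1),"cap",q.x.round(4),q.fun.round(1),q3.x.round(4))
    d=np.r_[q.x,.096]-r.x; print("tool shift",tool(d,s).round(4),"ring in tool",tool(r.x-s["eef_pos"],s).round(4))
    p=onz(C,(324.1,45),.012);print("slot",p.round(4),"yaw",np.degrees(np.arctan2(q.x[1]-p[1],q.x[0]-p[0])),np.hypot(*(q.x-p[:2])))
E
python3 fit.py
```

```text
ring [0.6214 0.0544 0.151 ] [ 0.6 -0.6 -0.6  0.6] cap [0.5863 0.0693] [-1.9 -2.5  1.9  2.5] [0.5932 0.068  0.0649]
tool shift [0.0379 0.0047 0.0551] ring in tool [-0.0047 -0.0005  0.0102]
slot [0.5041 0.091  0.012 ] yaw -14.773671098507535 0.08496927599506805
```

```bash
python3 -m handwheel '[[[0.03,0.013,0.0025,0.005,0],[0.03,0.013,0.0025,0.01,0],[0.03,0.0075,0,0.015,0],[0.03,0,0,0.01,0],[0.03,0,0,0,0],[0.03,0,0,0,0]]]'
python3 - <<'E'
from h import *
from fit import *
E=[];Q=[]
for k in range(4):
    s=get_state();im=viewer.read_camera("wrist");E.append(s["eef_pos"]);Q.append(s["tcp_rot"])
    h=cv2.cvtColor(im,cv2.COLOR_BGR2HSV)
print(np.array(E).round(4)); print(np.array(Q).round(4))
s["eef_pos"]=np.mean(E,0);C=cam("wrist",s); M=R.from_quat(s["tcp_rot"]).as_matrix()
# overlay: ring at TCP-2mm, cap guess
rc=s["eef_pos"]-[0,0,.002]
big=cv2.resize(im[170:330,220:420],None,fx=4,fy=4,interpolation=cv2.INTER_CUBIC)
def dr(P,col): cv2.polylines(big,[np.int32((proj(C,P)-[220,170]+.5)*4)],True,col,1)
for z in(-.007,.007): dr(cyl(rc+[0,0,z],.022,0,0)[:73],(0,255,0)); dr(cyl(rc+[0,0,z],.013,0,0)[:73],(255,255,0))
dr(cyl([rc[0],rc[1],.096],.011,0,0)[:73],(255,0,255))
cv2.imwrite("pics/w4.png",big); print(s["time"])
E
```

```text
time: 5.17
eef_pos: [0.5863, 0.0691, 0.1208]
tcp_rot: [0.139, 0.99, -0.0, -0.0]
contact_force: [0.3, 1.2, 0.1]
opening: 0.48
finger_force: 30.5
[[0.5863 0.0691 0.1208]
 [0.5871 0.0689 0.1217]
 [0.5875 0.0687 0.1222]
 [0.5876 0.0686 0.1225]]
[[ 1.391e-01  9.903e-01 -1.000e-04 -5.000e-04]
 [ 1.392e-01  9.903e-01  0.000e+00  4.000e-04]
 [ 1.394e-01  9.902e-01  0.000e+00  9.000e-04]
 [ 1.395e-01  9.902e-01  1.000e-04  1.100e-03]]
5.3167
```

View pics/w4.png

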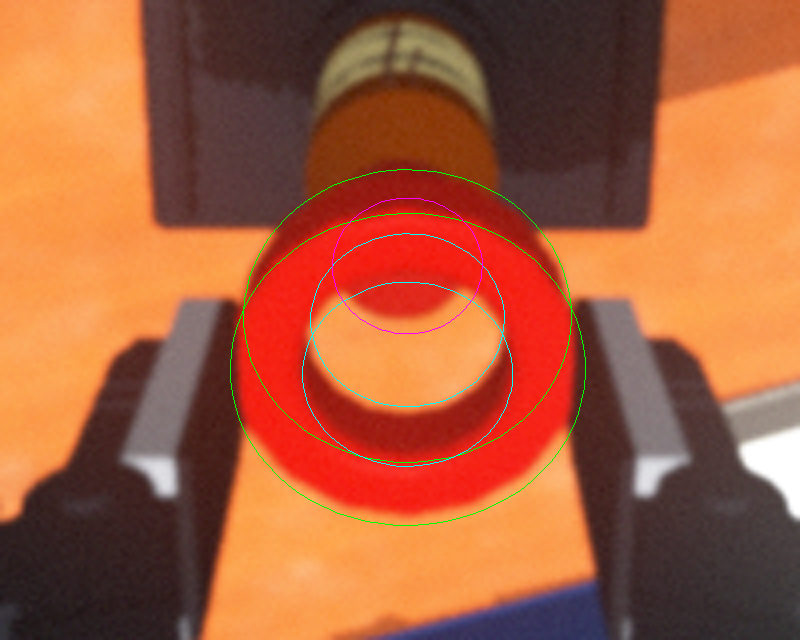

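The overlay shows the ring centred at the TCP (hole about 303–512 px wide in the crop). The cap, seen through the hole, has its lower edge at row 318 against 333 if it were centred. So the cap sits about 2 mm further along tool +x and 0.5 mm along −y.

```bash
python3 -m handwheel '[[[0.03,0.002,-0.0005,0.004,0],[0.03,0,0,0,0],[0.03,0,0,0,0],[0.03,0,0,0,0]]]'
python3 - <<'E'
from h import *
from fit import *
s=get_state();im=viewer.read_camera("wrist");C=cam("wrist",s);print(s["time"],s["eef_pos"].round(4),s["contact_force"].round(1))
rc=s["eef_pos"]-[0,0,.002]
big=cv2.resize(im[170:330,220:420],None,fx=4,fy=4,interpolation=cv2.INTER_CUBIC)
def dr(P,col): cv2.polylines(big,[np.int32((proj(C,P)-[220,170]+.5)*4)],True,col,1)
for z in(-.007,.007): dr(cyl(rc+[0,0,z],.022,0,0)[:73],(0,255,0)); dr(cyl(rc+[0,0,z],.013,0,0)[:73],(255,255,0))
dr(cyl([rc[0],rc[1],.096],.011,0,0)[:73],(255,0,255))
cv2.imwrite("pics/w5.png",big)
E
```

```text
time: 5.7
eef_pos: [0.5843, 0.0687, 0.1173]
tcp_rot: [0.14, 0.99, 0.0, -0.0]
contact_force: [0.1, -0.4, 0.2]
opening: 0.483
finger_force: 30.5
5.7 [0.5843 0.0687 0.1173] [ 0.1 -0.4  0.2]
```

View pics/w5.png

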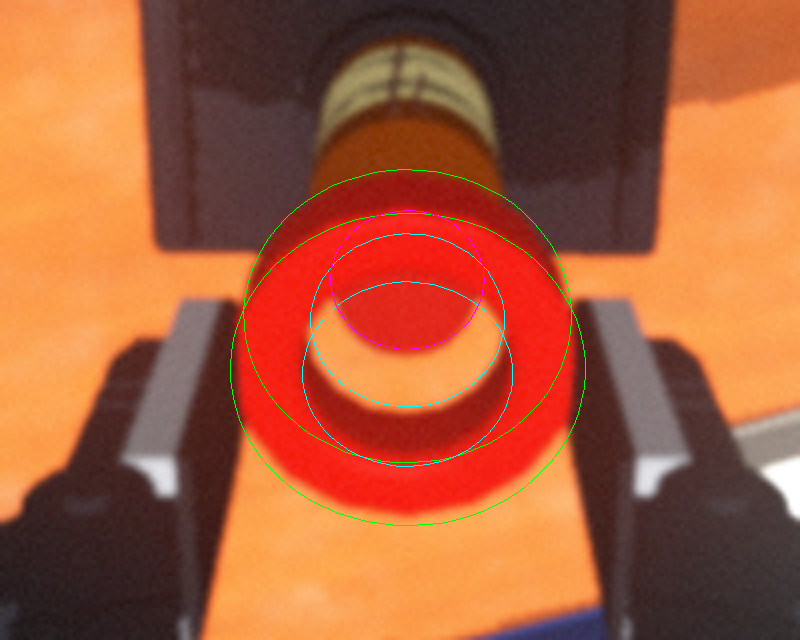

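Ring and cap are now concentric: the cap's lower edge is at row 350, as predicted. Lowering it.

```bash
python3 -m handwheel '[[[0.03,0,0,0.008,0],[0.03,0,0,0.008,0],[0.03,0,0,0.008,0],[0.03,0,0,0.006,0],[0.03,0,0,0.003,0],[0.03,0,0,0,0],[0.03,0,0,0,0]]]'
```

```text
time: 6.33
eef_pos: [0.5848, 0.0686, 0.0842]
tcp_rot: [0.139, 0.99, -0.0, 0.0]
contact_force: [2.9, -1.0, -1.3]
opening: 0.482
finger_force: 30.5
```

```bash
python3 -m handwheel '[[[0.03,0,0,0.001,0],[0.065,0,0,0,0],[0.065,0,0,0,0],[0.065,0,0,0,0],[0.065,0,0,0,0],[0.065,0,0,-0.02,0],[0.065,0,0,-0.035,0],[0.065,0,0,-0.035,0],[0.065,-0.02,0,-0.02,0],[0.065,-0.02,0,0,0],[0.065,0,0,0,0]]]'
python3 - <<'E'
from h import *
from fit import *
s=get_state();C=cam("wrist",s);print(s["time"],s["eef_pos"].round(4),R.from_quat(s["tcp_rot"]).as_matrix().round(3),s["qpos"].round(2))
W=viewer.read_camera("wrist");S=viewer.read_camera("scene")
a=cv2.resize(W[80:320,200:500],None,fx=1.6,fy=1.6);b=cv2.resize(S[130:220,230:340],(469,384),interpolation=2)
cv2.imwrite("pics/w6.png",np.hstack([a,b])[:,:800])
E
```

```text
time: 7.25
eef_pos: [0.626, 0.0568, 0.1963]
tcp_rot: [0.14, 0.99, 0.0, 0.003]
contact_force: [-0.3, -0.6, -0.2]
opening: 0.761
finger_force: 0.0
7.25 [0.626  0.0568 0.1963] [[-0.961  0.277  0.006]
 [ 0.277  0.961 -0.001]
 [-0.006  0.001 -1.   ]] [-0.07  0.21  1.73 -0.    1.19 -1.36]
```

View pics/w6.png

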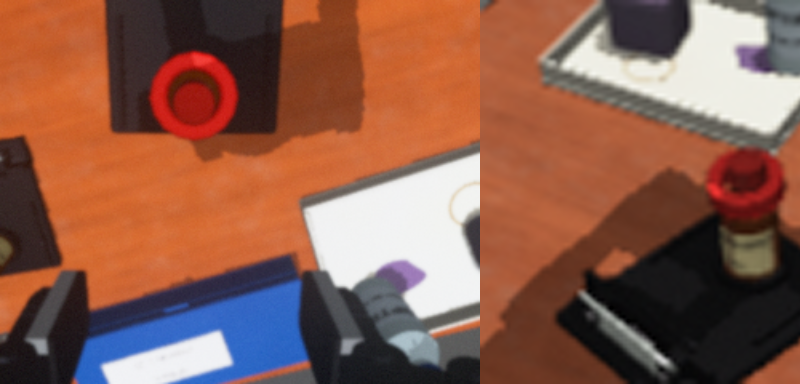

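The ring sits over the cap on the shoulder: wrist crop (195,95) is concentric, and the scene crop at (745,180) shows the cap poking through. On to the holder.

```bash
python3 -m handwheel '[[[0.04,0.001,-0.02,0,0],[0.04,0.001,-0.036,0,0],[0.04,0.001,-0.036,0,7],[0.04,0,-0.036,0,0],[0.04,0,-0.036,0,0],[0.04,0,-0.036,0,0],[0.04,0,-0.036,0.01,0],[0.04,0,-0.026,0.01,0],[0.04,0,0,0.01,7],[0.04,0,0,0,7],[0.04,0,0,0,7],[0.04,0,0,0,7]]]' 
python3 -m handwheel '[[[0.04,0,0,0,7],[0.04,0,0,0,7],[0.04,0,0,0,7],[0.04,0,0,0,7],[0.04,0,0,0,6],[0.04,0,0,0,0],[0.04,0,0,0,0]]]'
cat > hold.py <<'E'
from h import *; import sys
s=get_state();im=viewer.read_camera("wrist");C=cam("wrist",s);cv2.imwrite(f"pics/{sys.argv[1]}.png",im)
M=R.from_quat(s["tcp_rot"]).as_matrix()
print(s["time"],s["eef_pos"].round(4),"tool y yaw",np.degrees(np.arctan2(M[1,1],M[0,1])).round(1))
h=cv2.cvtColor(im,cv2.COLOR_BGR2HSV); m=(((h[...,0]<5)|(h[...,0]>174))&(h[...,1]>170)&(h[...,2]>60)).astype(np.uint8)
n,l,st,ce=cv2.connectedComponentsWithStats(m)
for i in range(1,n):
    if st[i,4]>150: print(ce[i].round(1),st[i],cv2.minAreaRect(np.argwhere(l==i)[:,::-1].astype(np.float32)))
for nm in ["red_holder","blue_holder","dock"]: print(nm,[(pix(d).round(1).tolist(),round(d["confidence"],2),onz(C,pix(d),0 if nm=="dock" else .053).round(4)) for d in viewer.pinpoint("wrist",nm)][:3])
E
python3 hold.py w7
```

```text
time: 8.35
eef_pos: [0.526, -0.1853, 0.1613]
tcp_rot: [0.434, 0.901, 0.0, -0.002]
contact_force: [0.1, -0.4, 0.3]
opening: 0.47
finger_force: 0.0
time: 8.93
eef_pos: [0.5268, -0.1854, 0.1622]
tcp_rot: [0.675, 0.738, -0.0, -0.001]
contact_force: [-0.3, -0.9, 0.0]
opening: 0.467
finger_force: 0.0
8.9333 [ 0.5268 -0.1854  0.1622] tool y yaw 5.1
[512.7 101.6] [500  92  25  20 377] ((512.0, 101.5), (19.0, 24.0), 90.0)
[340.8 215.5] [336 191  12  49 305] ((340.6577453613281, 214.87008666992188), (9.182907104492188, 48.547393798828125), 5.52754020690918)
red_holder [([339.4, 213.3], 0.81, array([ 0.5436, -0.2027,  0.053 ])), ([420.4, 254.3], 0.77, array([ 0.6203, -0.2355,  0.053 ]))]
blue_holder [([336.7, 287.3], 0.61, array([ 0.5491, -0.2766,  0.053 ]))]
dock [([334.3, 226.7], 0.58, array([ 0.5449, -0.2388,  0.    ]))]
```

View pics/w7.png

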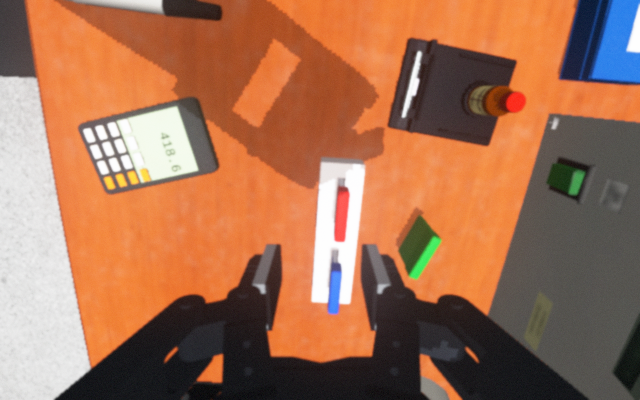

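The red-railed holder at (341,215) stands in the dock's slot. The blue one is at (335,288) and the green look-alike, outside the dock, is at (420,250). The first fits the description. I'll fit its pose.

```bash
cat > boxfit.py <<'E'
from h import *
from scipy.optimize import minimize
def rail(p,zc,hz=.009):
    c,s_=np.cos(p[2]),np.sin(p[2]); B=np.array([[a,b,d] for a in(-.005,.005) for b in(-.023,.023) for d in(-hz,hz)])
    return np.c_[p[0]+c*B[:,0]-s_*B[:,1],p[1]+s_*B[:,0]+c*B[:,1],zc+B[:,2]]
def mom(m):
    M=cv2.moments(m,True); return np.array([M["m10"]/M["m00"],M["m01"]/M["m00"],2*M["mu11"]/(M["m00"])/12,])
def fit(C,mask,p0,zc):
    ys,xs=np.where(mask); o=np.array([xs.min()-15,ys.min()-15]); w=(np.array([xs.max()+15,ys.max()+15])-o)*8
    big=cv2.resize(mask[o[1]:o[1]+w[1]//8,o[0]:o[0]+w[0]//8].astype(np.float32),(int(w[0]),int(w[1])))>.5
    def cost(p):
        h=cv2.convexHull(np.float32((proj(C,rail(p,zc))-o+.5)*8)); r=np.zeros(big.shape,np.uint8)
        cv2.fillPoly(r,[np.int32(h)],1); r=r>0; return 1-(r&big).sum()/(r|big).sum()
    q=minimize(cost,p0,method="Nelder-Mead",options=dict(initial_simplex=np.array(p0)+np.array([[0,0,0],[.004,0,0],[0,.004,0],[0,0,.12]]))); return q.x,q.fun
def red(im):
    h=cv2.cvtColor(im,cv2.COLOR_BGR2HSV); return ((h[...,0]<6)|(h[...,0]>172))&(h[...,1]>170)&(h[...,2]>45)
def blue(im):
    h=cv2.cvtColor(im,cv2.COLOR_BGR2HSV); return (abs(h[...,0].astype(int)-114)<8)&(h[...,1]>170)&(h[...,2]>45)
def comp(m,px):
    n,l=cv2.connectedComponents(m.astype(np.uint8)); ys,xs=np.where(l>0); i=np.argmin((xs-px[0])**2+(ys-px[1])**2); return l==l[ys[i],xs[i]]
E
python3 - <<'E'
from boxfit import *
s=get_state();C=cam("wrist",s);im=cv2.imread("pics/w7.png")
for f,px,p0 in((red,(341,215),[.543,-.203,.07]),(blue,(335,288),[.549,-.277,.07])):
    m=comp(f(im),px); x,e=fit(C,m,p0,.053); print(m.sum(),x[:2].round(4),np.degrees(x[2]).round(1),e,tool(np.r_[x[:2],.053]-s["eef_pos"],s).round(4))
E
```

```text
305 [ 0.5464 -0.2056] 7.3 0.574769560557342 [-0.0212  0.017   0.11  ]
201 [ 0.5462 -0.2755] 7.9 0.6088225458304198 [-0.0908  0.0107  0.11  ]
```

```bash
python3 -m handwheel '[[[0.04,-0.009,0.0075,0.015,0],[0.04,-0.009,0.0075,0.025,0],[0.04,0,0,0.018,0],[0.04,0,0,0,0],[0.04,0,0,0,0],[0.04,0,0,0,0]]]'
python3 - <<'E'
from boxfit import *
s=get_state();im=viewer.read_camera("wrist");C=cam("wrist",s);cv2.imwrite("pics/w8.png",im)
print(s["time"],s["eef_pos"].round(4))
m=comp(red(im),(325,230)); ys,xs=np.where(m); print(m.sum(),xs.min(),xs.max(),ys.min(),ys.max())
x,e=fit(C,m,[.543,-.203,.07],.053); print(x[:2].round(4),np.degrees(x[2]).round(1),e,tool(np.r_[x[:2],.053]-s["eef_pos"],s).round(4))
big=cv2.resize(im[150:310,220:420],None,fx=4,fy=4,interpolation=2)
h=cv2.convexHull(np.float32((proj(C,rail(x,.053))-[220,150]+.5)*4)); cv2.polylines(big,[np.int32(h)],True,(0,255,0),1)
cs,_=cv2.findContours(np.uint8(m),0,1)
for c in cs: cv2.polylines(big,[np.int32((c-[220,150]+.5)*4)],True,(255,255,0),1)
cv2.imwrite("pics/w8b.png",big)
E
```

```text
time: 9.63
eef_pos: [0.5448, -0.203, 0.1063]
tcp_rot: [0.676, 0.737, 0.0, 0.001]
contact_force: [0.0, -0.1, 1.1]
opening: 0.466
finger_force: 0.0
9.6333 [ 0.5448 -0.203   0.1063]
718 316 330 186 251
[ 0.5447 -0.204 ] 2.9 0.3784533001582129 [-0.0009 -0.0003  0.0533]
```

View pics/w8b.png

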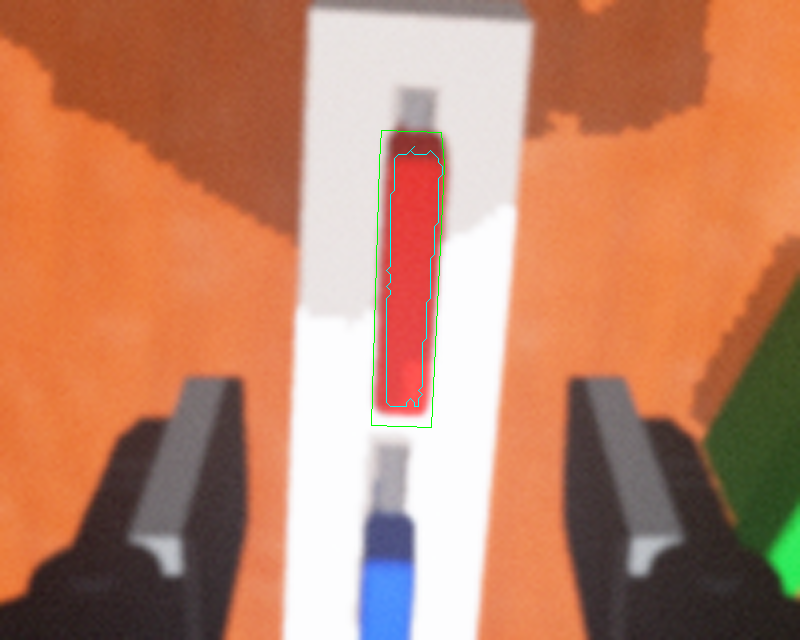

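The crop shows the red rail at crop (410,275), leaning 3.5° relative to the tool and lying practically under the TCP. Spin 3.4°, go down, grip.

```bash
python3 -m handwheel '[[[0.04,-0.0004,0,0.015,3.4],[0.04,0,0,0.02,0],[0.04,0,0,0.018,0],[0.04,0,0,0.009,0],[0.04,0,0,0.003,0],[0.04,0,0,0,0],[0.04,0,0,0,0],[0.04,0,0,0,0]]]'
python3 -m handwheel '[[[0.0,0,0,0,0],[0.0,0,0,0,0],[0.0,0,0,0,0],[0.0,0,0,0,0],[0.0,0,0,0,0],[0.0,0,0,0,0]]]' 70
```

```text
time: 10.35
eef_pos: [0.5455, -0.2039, 0.0419]
tcp_rot: [0.697, 0.717, 0.0, 0.001]
contact_force: [-0.9, 0.4, 0.3]
opening: 0.469
finger_force: 0.0
time: 10.85
eef_pos: [0.5452, -0.2037, 0.0413]
tcp_rot: [0.697, 0.717, 0.0, 0.001]
contact_force: [-1.2, 0.7, 5.1]
opening: 0.097
finger_force: 70.3
```

```bash
python3 -m handwheel '[[[0.0,0,0,-0.008,0],[0.0,0,0,-0.015,0],[0.0,0,0,-0.03,0],[0.0,0,0,-0.035,0],[0.0,0.018,-0.0034,-0.012,0],[0.0,0.0356,-0.0069,0,0],[0.0,0.0356,-0.0069,0,0],[0.0,0.0356,-0.0069,0,0],[0.0,0.0356,-0.0069,0,0],[0.0,0.0356,-0.0069,0,0],[0.0,0.0356,-0.0069,0,0],[0.0,0.0174,-0.0038,0,0]]]'
python3 -m handwheel '[[[0.0,0,0,0,6],[0.0,0,0,0,6],[0.0,0,0,0,5.7],[0.0,0,0,0,0],[0.0,0,0,0,0],[0.0,0,0,0,0]]]'
python3 - <<'E'
from boxfit import *
s=get_state();im=viewer.read_camera("wrist");C=cam("wrist",s);cv2.imwrite("pics/w9.png",im)
M=R.from_quat(s["tcp_rot"]).as_matrix()
print(s["time"],s["eef_pos"].round(4),"tool y yaw",np.degrees(np.arctan2(M[1,1],M[0,1])).round(1),s["finger_force"],s["contact_force"])
for nm in ["slot_floor","bottle_top","stand","red_ring"]: print(nm,[(pix(d).round(1).tolist(),round(d["confidence"],2),onz(C,pix(d),{"slot_floor":.012,"bottle_top":.096,"stand":0}.get(nm,.08)).round(4)) for d in viewer.pinpoint("wrist",nm)][:2])
E
```

```text
time: 11.85
eef_pos: [0.4869, 0.0474, 0.1397]
tcp_rot: [0.697, 0.717, -0.0, -0.001]
contact_force: [-0.1, -1.0, -0.3]
opening: 0.099
finger_force: 69.6
time: 12.35
eef_pos: [0.4887, 0.0442, 0.1401]
tcp_rot: [0.799, 0.602, -0.0, -0.0]
contact_force: [-0.1, -0.1, -0.3]
opening: 0.096
finger_force: 69.6
12.35 [0.4887 0.0442 0.1401] tool y yaw -16.0 69.63559627532959 [-0.10870522 -0.1305638  -0.26066653]
slot_floor [([322.0, 127.0], 0.61, array([0.5034, 0.0936, 0.012 ])), ([465.6, 282.1], 0.58, array([ 0.5998, -0.0926,  0.012 ]))]
bottle_top [([470.0, 144.4], 0.94, array([0.5876, 0.0686, 0.096 ])), ([568.8, 310.6], 0.74, array([ 0.6423, -0.0722,  0.096 ]))]
stand [([376.5, 126.5], 0.95, array([0.5493, 0.0795, 0.    ])), ([493.4, 269.2], 0.63, array([ 0.6336, -0.0948,  0.    ]))]
red_ring []
```

View pics/w9.png

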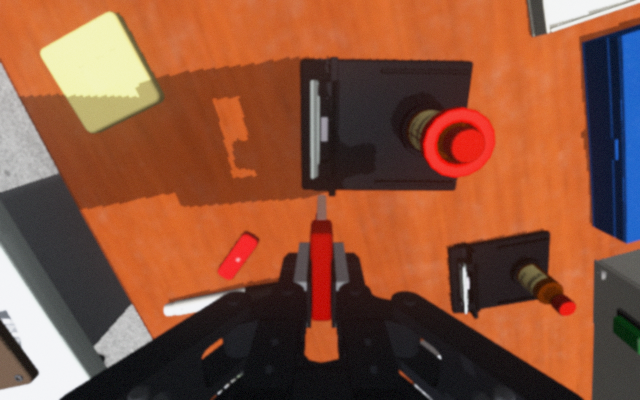

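The picture shows the holder gripped at (321,270), with its plate just under it at (321,208). The slot's aluminium lip runs along column ~314 (rows 80–178), parallel to the holder, and the spring strip is at about (324,130). The ring is still seated at (459,143). I'll measure strip and lip numerically.

Run:
```python
from boxfit import *
s=get_state();C=cam("wrist",s);im=cv2.imread("pics/w9.png");g=im.min(2).astype(int)
for r in (84,92,100,110,122,126,130,134,138,150,160,170,176): print(r,g[r,298:340].tolist())
u=np.array([.276,.961,0]);v=np.array([.961,-.276,0])
for z in(.012,.018,.035):
    print(z,[proj(C,np.array([.5034,.0925,z])+a*u+b*v)[0].round(1).tolist() for a,b in((0,0),(.026,0),(-.026,0),(0,.004),(0,-.004))])
m=red(im)[200:330,290:350];ys,xs=np.where(m)
for r in range(225,320,12):
    q=np.where(m[r-200])[0]+290; print("rail",r,q.min(),q.max())
for r in range(192,222,4): print("plate",r,im[r,306:338].sum(1).tolist())
```

```text
84 [32, 24, 26, 20, 28, 32, 35, 33, 32, 32, 37, 73, 128, 165, 170, 157, 137, 128, 126, 118, 87, 52, 35, 29, 33, 30, 28, 31, 43, 44, 53, 52, 46, 38, 32, 24, 22, 29, 26, 27, 33, 35]
92 [30, 28, 28, 22, 29, 30, 29, 29, 27, 26, 37, 68, 126, 162, 171, 158, 135, 126, 122, 97, 63, 34, 31, 25, 28, 31, 27, 29, 28, 33, 42, 46, 44, 36, 33, 23, 24, 25, 28, 34, 30, 38]
100 [32, 30, 27, 25, 28, 29, 24, 27, 30, 31, 37, 72, 121, 162, 172, 156, 141, 132, 137, 146, 147, 118, 67, 35, 30, 28, 31, 32, 25, 29, 28, 28, 31, 32, 29, 28, 20, 25, 31, 33, 33, 41]
110 [33, 30, 27, 24, 24, 21, 29, 30, 29, 29, 36, 68, 122, 160, 172, 159, 137, 128, 134, 145, 147, 116, 69, 37, 29, 34, 29, 26, 30, 25, 23, 25, 30, 27, 26, 23, 22, 24, 27, 31, 29, 35]
122 [33, 32, 25, 27, 28, 28, 26, 32, 29, 31, 38, 74, 122, 160, 173, 157, 135, 131, 133, 154, 152, 123, 103, 122, 149, 156, 158, 150, 140, 106, 66, 31, 22, 22, 26, 23, 21, 26, 30, 30, 35, 41]
126 [31, 30, 33, 23, 27, 28, 25, 22, 27, 32, 36, 67, 121, 159, 174, 158, 139, 129, 132, 150, 152, 122, 101, 127, 147, 156, 153, 150, 136, 107, 63, 37, 24, 22, 24, 22, 27, 27, 33, 25, 3
[... 2363 characters left out ...]
, 359, 352, 359]
plate 208 [358, 357, 349, 349, 347, 334, 346, 345, 344, 345, 327, 320, 317, 326, 325, 330, 333, 323, 321, 344, 352, 369, 369, 376, 370, 370, 358, 366, 353, 364, 355, 356]
plate 212 [350, 346, 344, 342, 338, 335, 337, 333, 328, 328, 309, 317, 324, 334, 332, 325, 331, 330, 325, 327, 344, 349, 355, 357, 362, 357, 361, 357, 358, 366, 359, 364]
plate 216 [356, 348, 337, 346, 336, 331, 345, 338, 334, 272, 252, 288, 322, 326, 327, 326, 332, 333, 328, 330, 341, 344, 353, 364, 357, 361, 365, 365, 358, 357, 362, 352]
plate 220 [344, 355, 352, 357, 340, 313, 280, 241, 191, 170, 172, 210, 207, 227, 222, 222, 218, 218, 213, 214, 194, 191, 206, 243, 271, 319, 346, 348, 347, 352, 361, 357]
```

```bash
python3 -m handwheel '[[[0.0,0.02,0.001,0.01,0],[0.0,0.02,0.001,0.015,0],[0.0,0.0105,0.0005,0.02,0],[0.0,0,0,0.015,0],[0.0,0,0,0.004,0],[0.0,0,0,0,0],[0.0,0,0,0,0],[0.0,0,0,0,0],[0.0,0,0,0,0]]]'
python3 - <<'E'
from boxfit import *
s=get_state();im=viewer.read_camera("wrist");C=cam("wrist",s);cv2.imwrite("pics/w10.png",im);g=im.min(2).astype(int)
print(s["time"],s["eef_pos"].round(4),s["contact_force"].round(1))
u,v=np.array([.276,.961,0]),np.array([.961,-.276,0])
M=R.from_quat(s["tcp_rot"]).as_matrix();u,v=M[:,0],M[:,1]
for z in(.028,.035,.047,.071): print(z,[proj(C,np.r_[s["eef_pos"][:2],z]+a*u+b*v)[0].round(1).tolist() for a,b in((.023,0),(.026,0),(.023,-.0025),(.023,.0025),(.026,-.004),(.026,.004),(.026,-.007),(.026,.007))])
for r in range(160,244,6): print(r,g[r,300:342].tolist())
for nm in ["slot_floor","bottle_top"]: print(nm,[(pix(d).round(1).tolist(),round(d["confidence"],2)) for d in viewer.pinpoint("wrist",nm)][:2])
E
```

```text
time: 13.35
eef_pos: [0.5065, 0.0918, 0.0777]
tcp_rot: [0.799, 0.601, 0.001, 0.001]
contact_force: [-0.4, 0.0, -0.3]
opening: 0.097
finger_force: 69.6
13.35 [0.5065 0.0918 0.0777] [-0.4  0.  -0.3]
0.028 [[321.3, 186.3], [321.3, 181.8], [317.3, 186.3], [325.2, 186.3], [315.0, 181.8], [327.6, 181.8], [310.2, 181.8], [332.4, 181.8]]
0.035 [[321.3, 189.6], [321.3, 184.9], [317.2, 189.6], [325.4, 189.6], [314.8, 184.9], [327.9, 184.9], [309.9, 184.9], [332.8, 184.9]]
0.047 [[321.4, 195.8], [321.4, 190.8], [317.1, 195.8], [325.7, 195.8], [314.4, 190.8], [328.3, 190.8], [309.2, 190.8], [333.6, 190.8]]
0.071 [[321.6, 210.8], [321.6, 205.2], [316.6, 210.8], [326.5, 210.8], [313.6, 205.2], [329.5, 205.2], [307.7, 205.2], [335.5, 205.2]]
160 [47, 48, 46, 47, 43, 35, 32, 33, 38, 45, 60, 54, 44, 33, 29, 31, 24, 26, 33, 28, 30, 28, 24, 30, 29, 34, 41, 44, 46, 45, 43, 42, 42, 41, 38, 39, 45, 44, 48, 47, 46, 48]
166 [113, 179, 211, 219, 210, 199, 196, 188, 191, 172, 134, 78, 49, 47, 44, 43, 44, 43, 44, 47, 48, 43, 44, 48, 45, 43, 37, 41, 34, 32, 31, 29, 33, 35, 36, 36, 42, 42, 43, 46, 44, 48]
172 [1
[... 1631 characters left out ...]
 90, 77, 72, 60, 46, 35, 29, 31, 33, 35, 37, 41, 42, 39, 41, 43, 42, 39, 39, 41]
226 [79, 145, 212, 238, 240, 231, 211, 199, 196, 179, 142, 84, 45, 32, 29, 23, 26, 31, 26, 32, 26, 25, 33, 26, 28, 33, 28, 31, 30, 26, 28, 27, 35, 40, 39, 38, 41, 42, 44, 42, 42, 42]
232 [66, 129, 207, 236, 240, 232, 213, 199, 188, 162, 117, 62, 34, 29, 30, 25, 29, 28, 28, 30, 26, 30, 27, 29, 24, 24, 31, 32, 30, 26, 29, 31, 34, 37, 38, 46, 52, 54, 55, 55, 57, 59]
238 [69, 132, 207, 238, 242, 234, 212, 201, 184, 151, 97, 50, 32, 36, 33, 30, 35, 32, 38, 30, 33, 28, 29, 28, 33, 30, 33, 30, 29, 26, 29, 32, 29, 41, 41, 52, 61, 58, 62, 60, 62, 57]
slot_floor [([315.5, 208.4], 0.63)]
bottle_top [([502.5, 275.6], 0.61)]
```

The slot's flare and strip put its middle 1.7 mm to tool −y. Correct and enter gently.

```bash
python3 -m handwheel '[[[0.0,0,-0.0017,0,0],[0.0,0,0,0.006,0],[0.0,0,0,0.006,0],[0.0,0,0,0.005,0],[0.0,0,0,0.003,0],[0.0,0,0,0,0],[0.0,0,0,0,0],[0.0,0,0,0,0]]]'
```

```text
time: 14.17
eef_pos: [0.5038, 0.0926, 0.0563]
tcp_rot: [0.799, 0.601, -0.0, -0.0]
contact_force: [0.0, -0.1, -0.9]
opening: 0.099
finger_force: 69.6
```

```bash
python3 -m handwheel '[[[0.0,0,0,0.003,0],[0.0,0,0,0.003,0],[0.0,0,0,0.001,0],[0.0,0,0,0,0],[0.0,0,0,0,0],[0.0,0,0,0,0]]]'
```

```text
time: 14.67
eef_pos: [0.5042, 0.0926, 0.0497]
tcp_rot: [0.799, 0.601, 0.0, 0.0]
contact_force: [-0.7, -0.0, 2.0]
opening: 0.096
finger_force: 70.0
```

Spring contact (about 2 N) at TCP z ≈ 0.050. Pressing on in small steps.

```bash
python3 -m handwheel '[[[0.0,0,0,0.002,0],[0.0,0,0,0.001,0],[0.0,0,0,0,0],[0.0,0,0,0,0],[0.0,0,0,0,0]]]'
python3 -m handwheel '[[[0.0,0,0,0.001,0],[0.0,0,0,0.001,0],[0.0,0,0,0,0],[0.0,0,0,0,0],[0.0,0,0,0,0]]]'
python3 -m handwheel '[[[0.0,0,0,0.001,0],[0.0,0,0,0,0],[0.0,0,0,0,0],[0.0,0,0,0,0]]]'
```

```text
time: 15.08
eef_pos: [0.5042, 0.0926, 0.0466]
tcp_rot: [0.799, 0.601, 0.0, 0.0]
contact_force: [0.0, -0.3, 3.3]
opening: 0.099
finger_force: 70.2
time: 15.5
eef_pos: [0.5044, 0.0926, 0.0453]
tcp_rot: [0.799, 0.601, 0.0, 0.0]
contact_force: [-2.0, -0.4, 7.8]
opening: 0.098
finger_force: 70.9
time: 15.83
eef_pos: [0.5045, 0.0926, 0.0452]
tcp_rot: [0.799, 0.601, -0.0, 0.0]
contact_force: [-4.3, 0.0, 13.0]
opening: 0.098
finger_force: 71.7
```

```bash
python3 -m handwheel '[[[0.0,0,0,0.0006,0],[0.0,0,0,0,0],[0.0,0,0,0,0],[0.0,0,0,0,0],[0.0,0,0,0,0],[0.0,0,0,0,0]]]'
python3 - <<'E'
from h import *
S=viewer.read_camera("scene");C=cam("scene");s=get_state()
m=cv2.cvtColor(S,cv2.COLOR_BGR2HSV);m=((m[...,0]<5)|(m[...,0]>174))&(m[...,1]>170)&(m[...,2]>70)
n,l,st,ce=cv2.connectedComponentsWithStats(m.astype(np.uint8))
for i in range(1,n):
    if st[i,4]>12: print(ce[i].round(1),st[i])
print("ring pred",proj(C,[[.585,.0687,.08],[.5029,.0922,.057]]).round(1),s["contact_force"],s["wrist_torque"],s["eef_pos"])
E
```

```text
time: 16.33
eef_pos: [0.5046, 0.0925, 0.0452]
tcp_rot: [0.799, 0.601, -0.0, -0.0]
contact_force: [-4.9, -1.1, 17.9]
opening: 0.101
finger_force: 72.3
[291.7 172.6] [283 165  18  17 247]
[369.2 182.2] [367 179   6   7  32]
[269.2 199.8] [266 195   7  11  46]
[274.5 265. ] [270 253  10  24 191]
ring pred [[291.2 172.3]
 [264.2 197.3]] [-5.22397639  0.04555545 17.00170458] [-0.02356481  0.97886045 -0.01755326] [0.50458383 0.09254469 0.04519911]
```

The ring is still at its predicted place on the shoulder. The holder has hit a rigid stop at the expected height, with about 17 N pressing it home. Handing in.

```bash
python3 -c "from plant import sign_off; print(sign_off())"
```

```text
the job is handed in; nothing more can be done
None
```

The job is handed in at about 16 s: the red ring rests on the bottle's shoulder, and the red holder is still gripped and pressed home in the larger stand's slot with about 17 N; I did not touch the blue ring or the blue holder.

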